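# Empty the flip box and sort the returned parts

### The arm

A 6-joint arm with a two-finger parallel gripper is mounted at the origin on the work surface. World frame = base frame: x ahead of the robot, y to its left, z up, the work surface at z = 0. Lengths are in m, angles in rad, forces in N, time in s.
With the tool pointing down it reaches from about 0.325 to 1 m from the base axis. Payload 5.1 kg.
Tool frame: the origin (TCP) lies between the finger pads; the fingertips stand finger_overhang ahead of it and the grasp point (between the pads) lies 8 mm behind it (finger_overhang is the distance from the TCP to the fingertips, in m); z points along the fingers, y is the line along which they close (so a half turn about z gives the same grasp; the last joint's range is limited). The gripper opens to 85 mm and grips with 20 to 120 N. Pads are 22 mm wide; open, the fingers measure 114 mm over their backs; the gripper's body (76 mm by 85 mm) begins 54 mm behind the grasp point. The pads swing forward as they close: fully open they stand 13 mm farther back than shut.
Start: joints at [-1.402, 0.124, 1.65, -0, 1.367, -0.083], TCP at [0.162, -0.629, 0.202] pointing down, gripper open.
Joint ranges: [-2.61, 2.61], [-1.02, 2.33], [0.03, 2.71], [-1.35, 4.49], [0.32, 2.68], [-2.91, 2.91]. Speed limits (rad/s): [2.57, 2.57, 3.14, 3.14, 3.14, 3.14].

### API

Orientations are given as a rotation vector (axis times angle).
In Python, from cell import * gives the robot as it stands. The module is installed in compiled form; this text tells all that it offers.
- The arm moves only by the tool play_rows, never from a script. Its argument "moves" is one flat list of numbers, 4 for each row, row after row: the shift along the tool's x, y, z in units of 40 mm (1.0 is 40 mm), then the turn about the tool's z in units of 5 degrees (1.0 is 5 degrees). In form: [dx, dy, dz, twist, dx, dy, dz, twist, ...]. A call has 1 to 10 rows; each row is the pose to reach, as a shift and turn from the pose commanded when the call began, along the tool's axes at that moment; what a row does not reach only later rows make up. A row lasts 1/8 s, in which the tool goes at most 62.5 mm and 10.7 degrees, less where a joint would pass 70% of its speed; a pose out of reach is approached as far as the arm can. A call with a gripper value outside its range is refused whole. "hand" is the closure, from 0 (fully open) to 1 (shut), set as the call begins (left out, the last holds). The fingers move at their own pace and stop on an object; "grip_force" is the grip in N (left out, the last holds). Time passes only in rows, so rows that repeat a pose let the fingers close. It gives the time, the measured TCP pose, the force, the opening and the grip force at its end, in the units of the state.
- get_state(): the state, without advancing time (a new reading comes with each control period).
- snapshot(name): name is "side" or "top" or "wrist"; returns the picture (384x512x3 uint8, red, green, blue); there is no depth.
- get_calibration(name): a dict with "camera_matrix" (3x3 intrinsics, pixels), "rvec" (rotation vector, rad) and "tvec" (3), from world to camera coordinates, as OpenCV has them. Camera axes: x right, y down, z forward; pixel columns grow to the right and rows downward; lengths in m; the calibration is good to about 2 mm. A picture is of the moment at which its call begins: read the wrist's pose just before it. get_calibration takes no time and is no camera call; for the wrist camera it gives the pose at the moment of the call.
- finish_job(): hands the job in; it is judged then, once.
The state is a dict: "t": time; "joint_positions": joint angles; "joint_vel": joint speeds; "joint_efforts": joint torques, N m; "tool_pos": TCP position; "ee_rot": TCP orientation; "ft_force": force on the tool from outside, world axes, zero at the start; "ft_torque": the same for the moment, N m; "width": opening from 0.0 (shut) to 1.0 (fully open); "gripper_force": force on a finger pad.
Only numpy, scipy, OpenCV 4.12 (cv2) and the standard library are available. Lean on these libraries where they do the work, as an engineer would, in place of code of your own. Each camera call takes 0.05 s, during which the arm holds its last target. There are 200 camera calls.

### The job

Swing the yellow flip box right over by its handle so that its lid drops open and everything in it spills out over the sorting tray, then swing it back upright on its rests with the lid shut. Sort what came out: every spark plug into the rectangular steel bin, every wheel nut into the round tub, and every wooden packing chock into the cardboard carton. Leave the oil bottle and the two stock cartons standing where they are.

Things in the scene. Friction and masses are not known exactly. Their poses are not given: they have to be found in the camera images.
- flip_box (a joint): Turn of the yellow flip box about its stand's level shaft, rad: 0 = upright on its rests; grows as it swings up and over; 2.97 (stop) = upside down above the tray. Spring-balanced, friction 0.55 N m: stays where left, 5 to 10 N at the handle moves it. Box outside 150 x 160 x 65 mm, walls 4 mm; its walls lie 60 and 220 mm from the shaft axis; mouth level with the shaft when upright.
- lid (a joint): Opening of the box's loose lid (4 mm sheet, no catch, 160 mm long) relative to the box, rad: 0 = shut, at most 1.9. Hinged on the wall farthest from the shaft, so it hangs open by its own weight once the box is past about 1.6 rad, and falls shut as the box is swung back.
- pivot (a point): Fixed point midway along the shaft's axis, 165 mm above the bench. x along the shaft (-x end, with the handle, towards the robot), y level, towards the tray, z up. The box goes from the -y side over the top to the +y side. Side plates 180 mm tall, 40 mm wide (y) stand at x = -87 and +87 mm; a steep sheet deflector 115 mm tall under the shaft meets the tray at y = 75 mm.
- handle (a point): Centre of the grip: a round black bar, 14 mm diameter, 80 mm long, parallel to the shaft, that spins freely on its pin, on a crank outside the side plate nearest the robot, 147 mm from the pivot point along -x and 130 mm out from the axis. Box upright: it is 11 mm above the shaft's height on the -y side. It goes over the top with the box. 30 mm of bar is free either side.
- tray (a point): Middle of the sorting tray's floor (4 mm above the bench), part of the stand: 202 mm along x, about 210 mm along y, with lips 8 mm above the bench on three sides and the deflector on the fourth (-y). Axes as for the pivot.
- plug_bin: Rectangular open sheet-steel bin, 135 (x) x 115 (y) x 50 mm high, walls 4 mm, fixed; for the spark plugs. Origin at the centre of its underside.
- nut_tub: Round black open tub, 124 mm across the mouth, 60 mm high, wall 4 mm, fixed; for the wheel nuts. Origin at the centre of its underside, z up.
- scrap_carton: Open cardboard carton, 125 x 125 x 85 mm high, walls 4 mm, flaps folded out at two sides (x), fixed; for the wooden packing chocks. Origin at the centre of its underside.
- oil_bottle: Bystander: white oil bottle, 70 mm across, 190 mm tall, standing; origin at the centre of its underside.
- stock_carton: Bystander: yellow stock carton 80 x 140 x 60 mm; origin at the centre of its underside.
- filter_carton: Bystander: brown carton 90 x 90 x 110 mm; origin at the centre of its underside.
- plug0_center (a point): Spark plug, 55 g, 77 mm long (or absent); at start inside the flip box. The point is at the middle of its steel hexagon, 21 mm across flats and 16 mm long, which is where to grip it; x axis along the plug, from the thread (14 mm diameter, reaches 30 mm from the point) to the white insulator (15 mm diameter, reaches 38 mm, then a thin terminal to 47 mm).
- plug1_center (a point): Spark plug, 55 g, 77 mm long (or absent); at start inside the flip box. The point is at the middle of its steel hexagon, 21 mm across flats and 16 mm long, which is where to grip it; x axis along the plug, from the thread (14 mm diameter, reaches 30 mm from the point) to the white insulator (15 mm diameter, reaches 38 mm, then a thin terminal to 47 mm).
- plug2_center (a point): Spark plug, 55 g, 77 mm long (or absent); at start inside the flip box. The point is at the middle of its steel hexagon, 21 mm across flats and 16 mm long, which is where to grip it; x axis along the plug, from the thread (14 mm diameter, reaches 30 mm from the point) to the white insulator (15 mm diameter, reaches 38 mm, then a thin terminal to 47 mm).
- nut0_center (a point): Steel wheel nut, 70 g, a hexagonal block 26 mm across flats and 28 mm long (or absent); at start inside the flip box. The point is its centre; x axis along its length, through its two flat hexagonal ends; two of its six flats face +z and -z. It may come to rest lying or standing on end.
- nut1_center (a point): Steel wheel nut, 70 g, a hexagonal block 26 mm across flats and 28 mm long (or absent); at start inside the flip box. The point is its centre; x axis along its length, through its two flat hexagonal ends; two of its six flats face +z and -z. It may come to rest lying or standing on end.
- nut2_center (a point): Steel wheel nut, 70 g, a hexagonal block 26 mm across flats and 28 mm long (or absent); at start inside the flip box. The point is its centre; x axis along its length, through its two flat hexagonal ends; two of its six flats face +z and -z. It may come to rest lying or standing on end.
- chock0_center (a point): Wooden packing chock, a plain softwood block 48 (x) x 30 (y) x 22 (z) mm, 20 g (or absent); at start inside the flip box. The point is its centre. It may come to rest on any face.
- chock1_center (a point): Wooden packing chock, a plain softwood block 48 (x) x 30 (y) x 22 (z) mm, 20 g (or absent); at start inside the flip box. The point is its centre. It may come to rest on any face.
Mind the look-alikes: they are no part of the job. Leave any green look-alike of the nut_tub alone. Leave any purple look-alike of the plug_bin alone.

How it is judged:
On the way:
1. the flip box is turned right over (at least 2.6 rad), its lid hangs open (over 0.8 rad), and everything has fallen out of it (below 100 mm) (value of joint flip_box above 2.6 rad and value of joint lid above 0.8 rad and height (world z) of each of plug0_center, plug1_center, plug2_center, nut0_center, nut1_center, nut2_center, chock0_center, chock1_center below 0.1 m), for 0.2 s.
At the end, for the whole second after the job is handed in: The flip box is back upright (within 0.15 rad of 0) with its lid shut (within 0.12 rad); every spark plug's middle is inside the steel bin (below 55 mm), every nut's inside the round tub (within 56 mm of its axis, below 60 mm), every chock's inside the carton (below 85 mm), all at rest (value of joint flip_box below 0.15 rad and value of joint lid below 0.12 rad and x of plug0_center in the frame of plug_bin between -0.0635 and 0.0635 m and y of plug0_center in the frame of plug_bin between -0.0535 and 0.0535 m and height (world z) of each of plug0_center, plug1_center, plug2_center below 0.055 m and x of plug1_center in the frame of plug_bin between -0.0635 and 0.0635 m and y of plug1_center in the frame of plug_bin between -0.0535 and 0.0535 m and x of plug2_center in the frame of plug_bin between -0.0635 and 0.0635 m and y of plug2_center in the frame of plug_bin between -0.0535 and 0.0535 m and horizontal distance between each of nut0_center, nut1_center, nut2_center and nut_tub below 0.056 m and height (world z) of each of nut0_center, nut1_center, nut2_center below 0.06 m and x of chock0_center in the frame of scrap_carton between -0.0585 and 0.0585 m and y of chock0_center in the frame of scrap_carton between -0.0585 and 0.0585 m and height (world z) of each of chock0_center, chock1_center below 0.085 m and x of chock1_center in the frame of scrap_carton between -0.0585 and 0.0585 m and y of chock1_center in the frame of scrap_carton between -0.0585 and 0.0585 m and linear speed of each of plug0, plug1, plug2, nut0, nut1, nut2, chock0, chock1 below 0.05 m/s); the robot touches nothing.
It fails at once if a bystander (oil bottle, stock carton, filter carton) is moved more than 30 mm or tipped (distance of any of oil_bottle, stock_carton, filter_carton from where it was at the start of the episode above 0.03 m or angle between any of oil_bottle, stock_carton, filter_carton's own z axis and vertical above 0.3 rad).
Of plug0, plug1, plug2 only 2 to 3 are there at a start; the rules pass over those that are not, and their reading is None.
Of nut0, nut1, nut2 only 2 to 3 are there at a start; the rules pass over those that are not, and their reading is None.
Of chock0, chock1 only 1 to 2 are there at a start; the rules pass over those that are not, and their reading is None.
At some moment in a run one of plug0, plug1, plug2, nut0, nut1, nut2, chock0, chock1 may be knocked a few centimetres aside while the robot is not near it.
Once in a run the grip may slacken for a moment while it holds something.
It also fails if it takes over 210 s, if anything falls off the work surface, if the arm or the gripper's body presses on something with over 40 N, if the wrist force passes 120 N, or if a joint passes its speed limit or range.

## Working session

There is one attempt and no reset: what is moved stays moved. The work goes in short steps, Python scripts to look and compute and a tool call to move; the robot and the scene stay as the last step left them, time stands still between calls to the robot, and variables do not carry over. Pictures are saved under pics/ and viewed, at most 14 in all, crops included, and the job is handed in when it is done.

Besides the shell and the picture viewer there is one more tool, called after "Call:" as a command line: name --argument value ..., lists and objects as JSON in quotes. play_rows: Moves the arm, as the interface text tells. Its arguments: {"type":"object","properties":{"moves":{"type":"array"},"hand":{"type":"number"},"grip_force":{"type":"number"}},"required":["moves"]}

```bash
mkdir -p pics
cat > h.py <<'E'
from cell import *
import numpy as np, cv2
def snap(n,f):
    c=get_calibration(n); im=snapshot(n); cv2.imwrite('pics/'+f,im[:,:,::-1]); return im,c
def px2w(c,u,v,z):
    K=np.array(c['camera_matrix'],float);R=cv2.Rodrigues(np.array(c['rvec'],float))[0];t=np.array(c['tvec'],float).ravel()
    d=R.T@np.linalg.inv(K)@np.array([u,v,1.]);o=-R.T@t
    return o+d*(z-o[2])/d[2]
def w2px(c,p):
    return cv2.projectPoints(np.array([p],float),np.array(c['rvec'],float),np.array(c['tvec'],float),np.array(c['camera_matrix'],float),None)[0].ravel()
E
python3 - <<'E'
from h import *
s=get_state();print(s)
a,c=snap('top','t0.png');b,c2=snap('side','s0.png')
for n in('top','side'):
    c=get_calibration(n);R=cv2.Rodrigues(np.array(c['rvec']))[0];print(n,-R.T@np.array(c['tvec']).ravel(),R[2],c['camera_matrix'])
im=np.hstack([a,b]);cv2.imwrite('pics/both.png',cv2.resize(np.vstack([a,b]),None,fx=.78,fy=.78)[:,:,::-1])
cv2.imwrite('pics/t0b.png',cv2.resize(a,(800,600))[:,:,::-1])
cv2.imwrite('pics/s0b.png',cv2.resize(b,(800,600))[:,:,::-1])
E
```

```text
{'t': 0.0, 'joint_positions': array([-1.40160834e+00,  1.24489710e-01,  1.65170427e+00, -1.02921651e-05,
        1.36750210e+00, -8.25979753e-02]), 'joint_vel': array([-7.67337830e-05, -2.69345229e-04, -1.46498814e-04,  1.65043604e-04,
       -7.40108170e-04,  6.89355184e-04]), 'joint_efforts': array([-4.85699802e-04, -4.23613214e+01, -3.65452158e+01, -9.63361708e-05,
        7.06012419e-03,  1.13439165e-05]), 'tool_pos': array([ 0.16179137, -0.62883422,  0.20114516]), 'ee_rot': array([-3.11464509e+00, -3.94200016e-01,  1.58713888e-04]), 'ft_force': array([ 0.16849154,  0.79795288, -0.68232647]), 'ft_torque': array([-0.01499883, -0.00090591,  0.01135424]), 'gripper_force': 0.0, 'width': 1.0011409055960296}
top [ 0.35737188 -0.0871036   1.32196757] [ 1.72906681e-01  4.95754576e-04 -9.84938086e-01] [[354.54490682   0.         256.60658119]
 [  0.         354.54490682 190.03027452]
 [  0.           0.           1.        ]]
side [0.20651289 0.65223811 1.01299027] [ 0.30047518 -0.61194652 -0.73159833] [[383.2229814    0.         260.74420068]
 [  0.         383.2229814  189.87229281]
 [  0.           0.           1.        ]]
```

View pics/t0b.png

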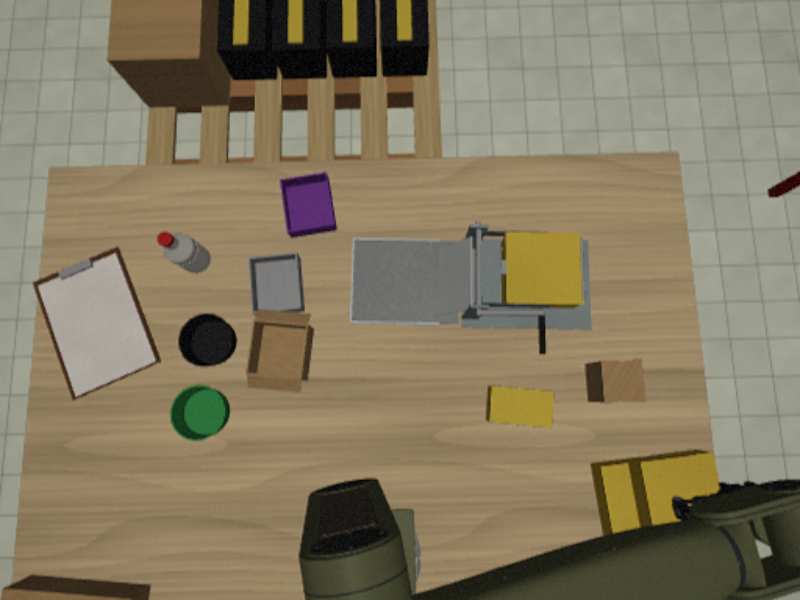

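View pics/s0b.png

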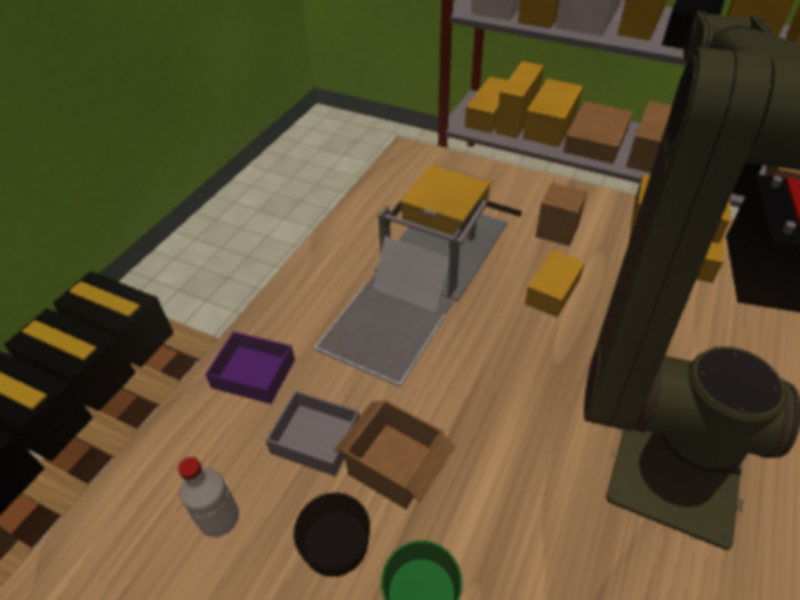

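Top view (shown at 800x600): flip box (543,268), its black handle bar (542,335), tray (412,282).
- **Look-alikes:**
  - Yellow: flip box (543,268), or stock carton (520,406).
  - Tub: black (208,340), or green (200,412).
  - Bin: steel (276,284), or purple (308,204).
  - Carton: open one (280,352), or brown filter carton (615,381).
- **Chosen:** flip box, black tub, steel bin and open carton.

Run:
```python
from h import *
c=get_calibration('top')
for n,u,v,z in [('bar_end',542,353,.176),('bar_in',542,316,.176),('trayBL',352,322,.008),('trayTL',354,240,.008),('shaft_near',477,311,.165),('shaft_far',479,227,.165),
 ('bin TL',251,257,.05),('bin BR',303,310,.05),('binTR',299,254,.05),('binBL',252,314,.05),('tub',207,338,.06),('carTL',255,321,.085),('carTR',312,325,.085),('carBL',250,377,.085),('carBR',303,380,.085),('bottle top',165,240,.19),('stock',520,405,.06),('filt',622,381,.11)]:
    print(n,px2w(c,u*.64,v*.64,z).round(3))
R=cv2.Rodrigues(get_state()['ee_rot'])[0];print(R.round(3))
im=cv2.imread('pics/t0.png')[185:245,290:400];im=cv2.resize(im,None,fx=3.5,fy=3.5,interpolation=cv2.INTER_CUBIC)
s=cv2.imread('pics/s0.png')[90:160,230:350];s=cv2.resize(s,None,fx=3.2,fy=3.2,interpolation=cv2.INTER_CUBIC)
t=cv2.imread('pics/t0.png')[135:285,100:220];t=cv2.resize(t,None,fx=2.8,fy=2.8,interpolation=cv2.INTER_CUBIC)
o=np.zeros((434,790,3),np.uint8);o[:210,:385]=im;o[210:434,:384]=s;o[:420,390:726]=t;cv2.imwrite('pics/crop.png',o)
```

```text
bar_end [ 0.434 -0.374  0.176]
bar_in [ 0.511 -0.38   0.176]
trayBL [0.53  0.032 0.008]
trayTL [0.733 0.025 0.008]
shaft_near [ 0.526 -0.246  0.165]
shaft_far [ 0.71  -0.259  0.165]
bin TL [0.686 0.266 0.05 ]
bin BR [0.556 0.142 0.05 ]
binTR [0.69  0.152 0.05 ]
binBL [0.549 0.26  0.05 ]
tub [0.495 0.359 0.06 ]
carTL [0.528 0.244 0.085]
carTR [0.516 0.115 0.085]
carBL [0.403 0.252 0.085]
carBR [0.394 0.135 0.085]
bottle top [0.691 0.41  0.19 ]
stock [ 0.327 -0.346  0.06 ]
filt [ 0.373 -0.559  0.11 ]
[[ 0.968  0.249 -0.   ]
 [ 0.249 -0.968  0.002]
 [ 0.    -0.002 -1.   ]]
```

View pics/crop.png

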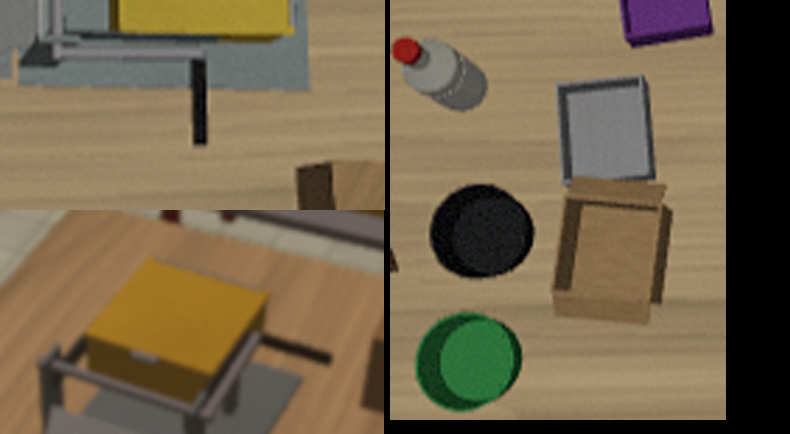

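The crop shows the black bar on its crank at the near side of the flip box. It also confirms the black tub, grey bin and open carton; the green and purple look-alikes are clearly separate. I'm moving above the handle.

Call:
play_rows --moves '[0.5, -0.2, -1.2, 0, 1.5, -0.7, -2.5, 0.5, 2.8, -1.3, -2.5, 1, 4.1, -1.9, -2.5, 1.6, 5.4, -2.5, -2.5, 2.2, 6.7, -3.1, -2.5, 2.8, 8, -3.7, -2.5, 3.4, 9.1, -4.15, -2.5, 3.4, 9.1, -4.15, -2.5, 3.4, 9.1, -4.15, -2.5, 3.4]' --hand 0.4 --grip_force 60

```text
t: 1.35
tool_pos: [0.4727, -0.3781, 0.3019]
ee_rot: [-3.141, 0.07, 0.002]
ft_force: [-0.3, -0.1, 0.6]
width: 0.6
gripper_force: 0.0
```

Run:
```python
from h import *
s=get_state();im,c=snap('wrist','w1.png');cv2.imwrite('pics/w1b.png',im[:,:,::-1])
print(s['tool_pos'],s['width'],s['t'],cv2.Rodrigues(s['ee_rot'])[0].round(3))
print(c,w2px(c,[.473,-.377,.176]))
np.save('w1.npy',c,allow_pickle=True)
```

```text
[ 0.47273355 -0.3780809   0.30188321] 0.5995367990073631 1.35 [[ 0.999 -0.045 -0.001]
 [-0.045 -0.999  0.   ]
 [-0.001 -0.    -1.   ]]
{'camera_matrix': array([[332.24183727,   0.        , 255.22865549],
       [  0.        , 332.24183727, 192.67638052],
       [  0.        ,   0.        ,   1.        ]]), 'rvec': array([-2.02628028,  2.11668593,  0.3044112 ]), 'tvec': array([-0.35623376,  0.40464662,  0.61133134])} [254.67606097 176.09203653]
```

View pics/w1.png

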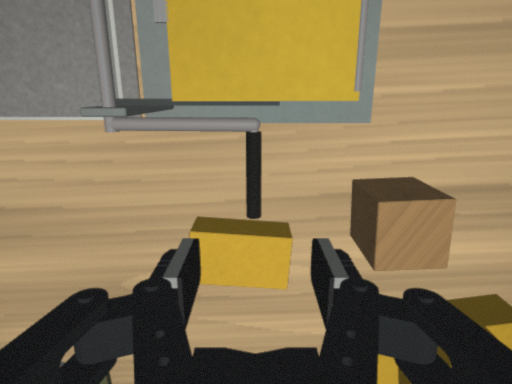

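The bar spans (254,130) to (254,217), centred between the fingers and within a millimetre of the prediction. I'm going down and gripping.

Call:
play_rows --moves '[0, 0, 1, 0, 0, 0, 2, 0, 0, 0, 2.8, 0, 0, 0, 3.35, 0, 0, 0, 3.35, 0]'

```text
t: 2.02
tool_pos: [0.4716, -0.3779, 0.1664]
ee_rot: [-3.138, 0.073, 0.004]
ft_force: [-1.3, 0.1, 0.1]
width: 0.602
gripper_force: 0.0
```

Call:
play_rows --moves '[0, 0, 0, 0, 0, 0, 0, 0, 0, 0, 0, 0, 0, 0, 0, 0, 0, 0, 0, 0, 0, 0, 0, 0]' --hand 1 --grip_force 60

```text
t: 2.78
tool_pos: [0.4731, -0.378, 0.1684]
ee_rot: [-3.141, 0.07, 0.0]
ft_force: [-0.1, 0.3, -0.6]
width: 0.002
gripper_force: 0.0
```

Run:
```python
from h import *
c=np.load('w1.npy',allow_pickle=True).item()
print(px2w(c,104,110,.165),px2w(c,254,130,.176),px2w(c,254,217,.176),get_state()['tool_pos'])
a0=np.arctan2(11,-129.5)
for k in range(1,19):
    a=a0-2.97*k/18
    print(k,round(-(130*np.cos(a)+129.5)/40,2),round(-(130*np.sin(a)-11)/40,2))
```

```text
[ 0.53729915 -0.24407428  0.165     ] [ 0.51472672 -0.37825151  0.176     ] [ 0.43312037 -0.37459001  0.176     ] [ 0.47306786 -0.37799057  0.16837244]
1 -0.09 -0.53
2 -0.26 -1.03
3 -0.52 -1.51
4 -0.85 -1.93
5 -1.24 -2.29
6 -1.69 -2.58
7 -2.18 -2.8
8 -2.7 -2.93
9 -3.23 -2.97
10 -3.77 -2.93
11 -4.29 -2.8
12 -4.78 -2.59
13 -5.23 -2.29
14 -5.62 -1.93
15 -5.95 -1.51
16 -6.21 -1.04
17 -6.38 -0.53
18 -6.48 -0.01
```

The gripper closed with nothing between the pads, so I'll look.

Run:
```python
from h import *
im,c=snap('wrist','w2.png');b,d=snap('side','s2.png')
b=cv2.resize(b[80:200,200:392],(512,320))
cv2.imwrite('pics/w2b.png',np.vstack([im[:280],b])[:,:,::-1]); print(w2px(c,[.473,-.377,.176]), get_state()['tool_pos'])
print(w2px(d,[.473,-.377,.176]),w2px(d,[.434,-.375,.176]))
```

```text
[254.18621596 235.17437529] [ 0.47303675 -0.37799476  0.16832917]
[321.77698293 133.22428949] [332.4475513  136.53005942]
```

View pics/w2b.png

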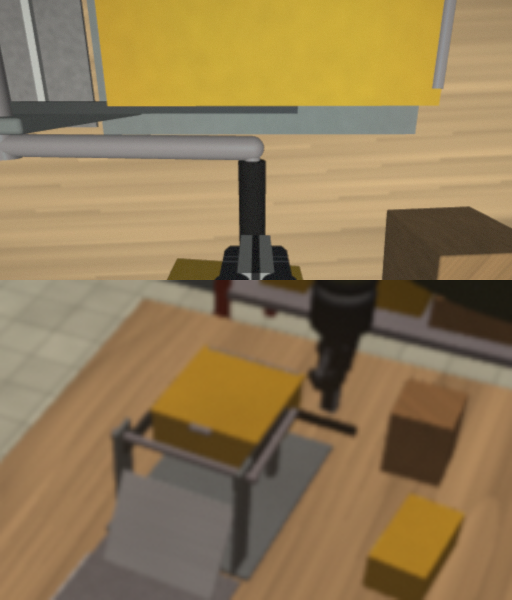

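Run:
```python
from h import *
d=get_calibration('side');c=get_calibration('wrist')
p=get_state()['tool_pos']
for dz in (-.03,-.02,-.01,0,.01,.02,.03,.05):
    q=p+[0,0,dz]; print(dz,w2px(d,q).round(1),w2px(c,q).round(1))
try:
    import cell; print(finger_overhang)
except Exception as e: print(e, [k for k in dir(cell) if not k.startswith('_')])
im=cv2.imread('pics/s2.png')[95:150,290:350]
a=cv2.resize(im,None,fx=8,fy=8,interpolation=cv2.INTER_CUBIC);cv2.imwrite('pics/s2c.png',a)
```

```text
-0.03 [320.8 141.5] [256.  211.4]
-0.02 [321.  139.3] [256.  216.8]
-0.01 [321.3 137.1] [256.  222.8]
0 [321.6 134.8] [256.  229.5]
0.01 [321.9 132.5] [256.  236.8]
0.02 [322.2 130.2] [256.1 245. ]
0.03 [322.5 127.9] [256.1 254.3]
0.05 [323.2 123.1] [256.2 276.6]
0.011
```

View pics/s2c.png

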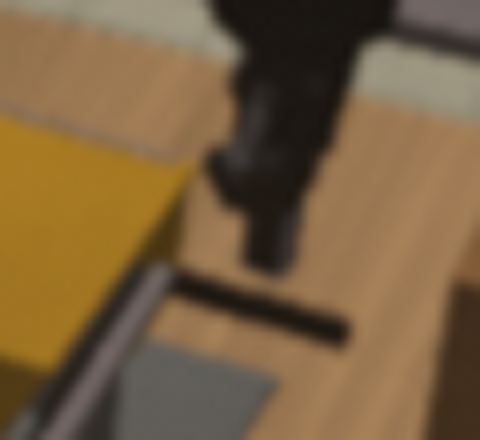

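Both views show the shut tips ending about 10 mm above the bar, so the real finger reach is roughly 30 mm short of what I assumed. I'm opening, going lower and closing again.

Call:
play_rows --moves '[0, 0, 0, 0, 0, 0, 0, 0, 0, 0, 0, 0, 0, 0, 0, 0, 0, 0, 0.4, 0, 0, 0, 0.75, 0, 0, 0, 0.75, 0]' --hand 0.4

```text
t: 3.75
tool_pos: [0.4718, -0.3769, 0.1355]
ee_rot: [-3.138, 0.07, 0.006]
ft_force: [-0.9, 0.7, -0.9]
width: 0.601
gripper_force: 0.0
```

Call:
play_rows --moves '[0, 0, 0, 0, 0, 0, 0, 0, 0, 0, 0, 0, 0, 0, 0, 0, 0, 0, 0, 0, 0, 0, 0, 0]' --hand 1

```text
t: 4.5
tool_pos: [0.4735, -0.3762, 0.1391]
ee_rot: [-3.137, 0.07, -0.0]
ft_force: [-1.3, 6.5, 2.1]
width: 0.135
gripper_force: 58.5
```

Gripped. Now swinging over, in two halves.

Call:
play_rows --moves '[0, -0.09, -0.53, 0, 0, -0.26, -1.03, 0, 0, -0.52, -1.51, 0, 0, -0.85, -1.93, 0, 0, -1.24, -2.29, 0, 0, -1.69, -2.58, 0, 0, -2.18, -2.8, 0, 0, -2.7, -2.93, 0, 0, -3.23, -2.97, 0, 0, -3.23, -2.97, 0]'

```text
t: 5.75
tool_pos: [0.479, -0.2477, 0.2578]
ee_rot: [-3.14, 0.068, -0.001]
ft_force: [2.4, 2.8, -4.2]
width: 0.139
gripper_force: 60.4
```

Call:
play_rows --moves '[0, -0.54, 0.04, 0, 0, -1.06, 0.17, 0, 0, -1.55, 0.38, 0, 0, -2, 0.68, 0, 0, -2.39, 1.04, 0, 0, -2.72, 1.46, 0, 0, -2.98, 1.93, 0, 0, -3.15, 2.44, 0, 0, -3.19, 2.6, 0, 0, -3.19, 2.6, 0]'

```text
t: 7.0
tool_pos: [0.4846, -0.1193, 0.1527]
ee_rot: [-3.136, 0.07, 0.0]
ft_force: [1.5, 6.1, -1.6]
width: 0.131
gripper_force: 60.8
```

Call:
play_rows --moves '[0, 0, 0, 0, 0, 0, 0, 0, 0, 0, 0, 0, 0, 0, 0, 0, 0, 0, 0, 0, 0, 0, 0, 0]'

```text
t: 7.75
tool_pos: [0.4846, -0.1193, 0.1527]
ee_rot: [-3.136, 0.071, 0.001]
ft_force: [2.2, 6.9, -1.4]
width: 0.132
gripper_force: 60.8
```

Run:
```python
from h import *
im,c=snap('top','t3.png');b,d=snap('side','s3.png')
cv2.imwrite('pics/t3b.png',np.vstack([cv2.resize(im[130:270,180:380],(428,300)),cv2.resize(b[80:280,170:370],(428,300))])[:,:,::-1]); print(get_state()['t'])
```

```text
7.85
```

View pics/t3b.png

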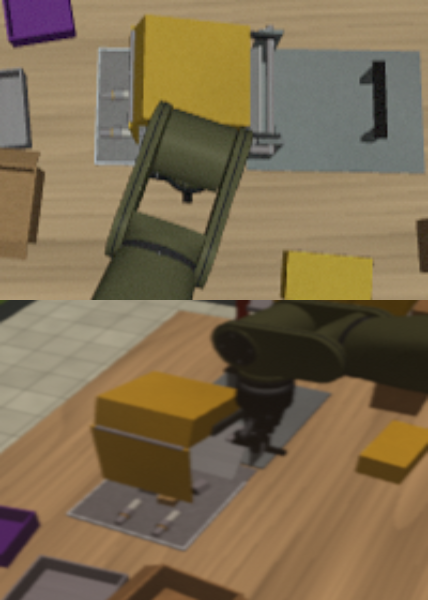

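The box is upside down with its lid hanging open, and pieces are on the tray (two plugs visible). Swinging back.

Call:
play_rows --moves '[0, 0.04, -0.16, 0, 0, 0.21, -0.67, 0, 0, 0.47, -1.14, 0, 0, 0.8, -1.56, 0, 0, 1.19, -1.92, 0, 0, 1.64, -2.22, 0, 0, 2.13, -2.43, 0, 0, 2.65, -2.56, 0, 0, 3.19, -2.6, 0]'

```text
t: 8.98
tool_pos: [0.479, -0.2494, 0.2578]
ee_rot: [-3.14, 0.07, -0.001]
ft_force: [2.0, 3.4, -3.2]
width: 0.139
gripper_force: 60.7
```

Call:
play_rows --moves '[0, 0.53, 0.04, 0, 0, 1.05, 0.17, 0, 0, 1.54, 0.39, 0, 0, 1.99, 0.68, 0, 0, 2.38, 1.04, 0, 0, 2.71, 1.46, 0, 0, 2.97, 1.94, 0, 0, 3.14, 2.44, 0, 0, 3.23, 2.97, 0, 0, 3.23, 2.99, 0]'

```text
t: 10.22
tool_pos: [0.4735, -0.3763, 0.1382]
ee_rot: [-3.135, 0.07, 0.0]
ft_force: [-1.1, 14.8, 10.9]
width: 0.132
gripper_force: 63.3
```

Call:
play_rows --moves '[0, 0, 0, 0, 0, 0, 0, 0, 0, 0, 0, 0, 0, 0, 0, 0]' --hand 0.4

```text
t: 10.72
tool_pos: [0.4729, -0.3785, 0.1375]
ee_rot: [3.14, -0.071, -0.0]
ft_force: [-0.8, 1.5, -0.4]
width: 0.596
gripper_force: 0.0
```

Call:
play_rows --moves '[0, 0, -1.2, 0, 0, 0, -2.7, 0, 0, 0, -4.2, 0, 0.4, -1, -5, 0, 0.9, -2.3, -5, 0, 1.4, -3.7, -5, 0, 1.9, -5.1, -5, 0, 2.5, -6.4, -5, 0, 3, -7.6, -5, 0, 3, -7.6, -5, 0]'

```text
t: 11.98
tool_pos: [0.6074, -0.0769, 0.3372]
ee_rot: [-3.141, 0.063, 0.001]
ft_force: [-0.7, -0.3, 0.1]
width: 0.599
gripper_force: 0.0
```

Call:
play_rows --moves '[0, 0, 0, 0, 0, 0, 0, 0]'

```text
t: 12.22
tool_pos: [0.6062, -0.0811, 0.3377]
ee_rot: [3.14, -0.073, 0.0]
ft_force: [0.3, 0.3, 1.0]
width: 0.603
gripper_force: 0.0
```

Run:
```python
from h import *
s=get_state();im,c=snap('wrist','w4.png');b,d=snap('side','s4.png');np.save('w4.npy',c,allow_pickle=True)
print(s['tool_pos'],s['width'])
cv2.imwrite('pics/w4b.png',np.hstack([im,cv2.resize(b[80:240,200:320],(288,384))])[:,:,::-1])
```

```text
[ 0.60624155 -0.08107519  0.33769033] 0.602784982175827
```

View pics/w4b.png

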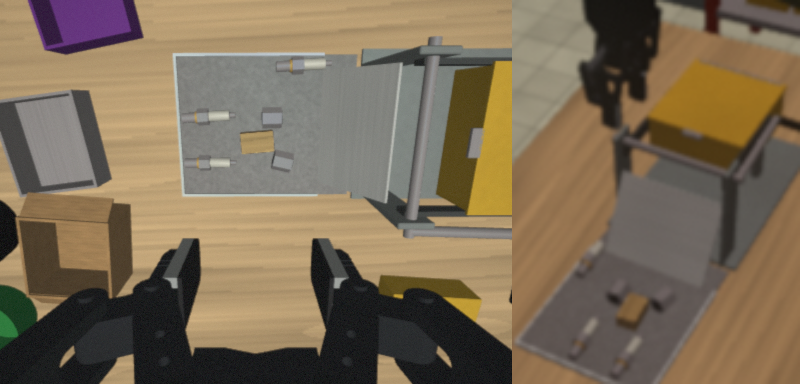

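Seen in the wrist view:
- Three plugs, with hexagons near (203,116), (205,162) and (293,65)
- Two nuts at (272,117) and (283,161)
- One chock at (258,142)

The box is upright with its lid shut. Next I'll check the finger geometry and the object positions.

Run:
```python
from h import *
s=get_state();c=np.load('w4.npy',allow_pickle=True).item()
R=cv2.Rodrigues(c['rvec'])[0];t=c['tvec'];p=s['tool_pos'];Rt=cv2.Rodrigues(s['ee_rot'])[0]
o=-R.T@t;print('cam in tool',Rt.T@(o-p),'fwd in tool',Rt.T@R[2],'tcp in cam',R@p+t)
K=c['camera_matrix']
# pads inner edges px (199,240),(313,240): depth from 51mm spacing
for u,v in((199,240),(313,240)):
    pc=np.linalg.inv(K)@np.array([u,v,1.])*(332.2*.0512/114)
    print('tip tool',Rt.T@(R.T@(pc-t)-p))
for n,u,v,z in [('pA hex',203,116,.02),('pA end',235,116,.012),('pB hex',205,162,.02),('pC hex',293,65,.02),('n0',272,117,.03),('n1',283,160,.03),('ch',258,142,.022),('trTL',174,53,.008),('trBL',183,196,.008)]:
    print(n,px2w(c,u,v,z).round(3))
im=cv2.imread('pics/w4.png')[40:200,170:340];cv2.imwrite('pics/w4c.png',cv2.resize(im,(680,600),interpolation=cv2.INTER_CUBIC)[:, :])
```

```text
cam in tool [ 0.07101498 -0.00036147 -0.17086297] fwd in tool [-2.79852328e-01 -4.03352055e-04  9.60042974e-01] tcp in cam [0.00041245 0.02036151 0.18390936]
tip tool [ 0.00883434 -0.02564781 -0.03359099]
tip tool [ 0.00888457  0.02554571 -0.03355484]
pA hex [ 0.653 -0.008  0.02 ]
pA end [ 0.65  -0.053  0.012]
pB hex [ 0.586 -0.005  0.02 ]
pC hex [ 0.716 -0.138  0.02 ]
n0 [ 0.648 -0.106  0.03 ]
n1 [ 0.586 -0.12   0.03 ]
ch [ 0.612 -0.085  0.022]
trTL [0.74  0.027 0.008]
trBL [0.531 0.037 0.008]
```

View pics/w4c.png

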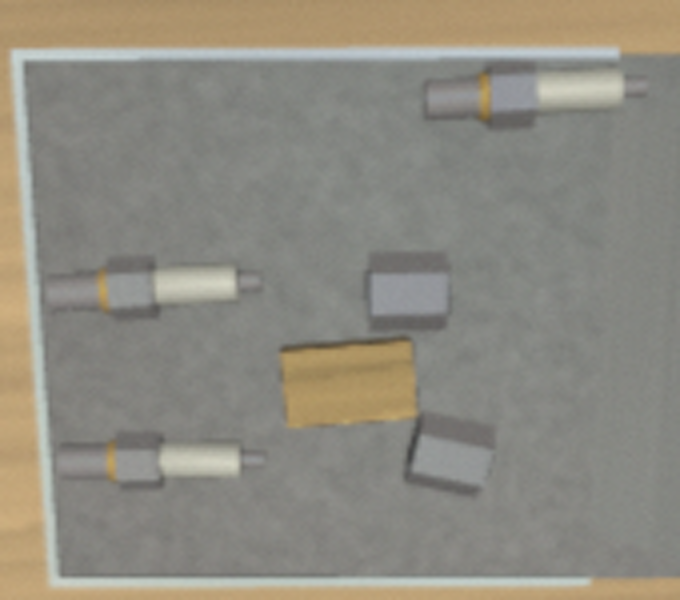

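Close crop: nut0 lies with its ends along y, and the chock sits between the two nuts. The plugs lie along y with threads towards +y. Order will be nut0, chock, plugs, nut1.

```bash
cat >> h.py <<'E'
def go(*targets):
    "units from the current pose to each (x,y,z,yaw of tool x)"
    s=get_state();R=cv2.Rodrigues(s['ee_rot'])[0];y0=np.arctan2(R[1,0],R[0,0])
    print('pos',s['tool_pos'].round(4),'yaw',round(np.degrees(y0),1),'q6',round(s['joint_positions'][5],2))
    for x,y,z,yaw in targets:
        a=np.array([np.cos(y0),np.sin(y0)]);b=np.array([np.sin(y0),-np.cos(y0)]);d=np.array([x,y])-s['tool_pos'][:2]
        print(((d@a)/.04).round(2),((d@b)/.04).round(2),round((s['tool_pos'][2]-z)/.04,2),'tw',round((np.degrees(y0)-yaw)/5,2))
E
python3 - <<'E'
from h import *
go((.648,-.106,.06,-2.6),(.648,-.106,-.012,-2.6))
E
```

```text
pos [ 0.6063 -0.081   0.3378] yaw -2.7 q6 1.4
1.07 0.57 6.94 tw -0.02
1.07 0.57 8.74 tw -0.02
```

Call:
play_rows --moves '[0.5, 0.3, 1.3, 0, 1.07, 0.57, 2.7, 0, 1.07, 0.57, 4.1, 0, 1.07, 0.57, 5.5, 0, 1.07, 0.57, 6.7, 0, 1.07, 0.57, 7.6, 0, 1.07, 0.57, 8.3, 0, 1.07, 0.57, 8.74, 0, 1.07, 0.57, 8.74, 0]'

```text
t: 13.45
tool_pos: [0.6472, -0.1047, -0.0133]
ee_rot: [-3.14, 0.072, 0.004]
ft_force: [1.2, 0.4, 0.7]
width: 0.601
gripper_force: 0.0
```

Call:
play_rows --moves '[0, 0, 0, 0, 0, 0, 0, 0, 0, 0, 0, 0, 0, 0, 0, 0, 0, 0, 0, 0]' --hand 1

```text
t: 14.08
tool_pos: [0.65, -0.1049, -0.0098]
ee_rot: [3.14, -0.07, 0.006]
ft_force: [-0.2, -0.9, 6.9]
width: 0.309
gripper_force: 61.0
```

Call:
play_rows --moves '[0, 0, -0.5, 0, 0, 0, -1.5, 0, 0, 0, -3, 0, 0, 0, -4, 0]'

```text
t: 14.58
tool_pos: [0.6491, -0.1045, 0.1523]
ee_rot: [3.14, -0.07, 0.006]
ft_force: [1.0, -0.6, -1.5]
width: 0.304
gripper_force: 60.3
```

Run:
```python
from h import *
go((.495,.359,.15,-2.6),(.495,.359,.06,-2.6)); print(get_state()['width'])
```

```text
pos [ 0.6491 -0.1045  0.1523] yaw -2.6 q6 1.37
-4.37 -11.4 0.06 tw 0.01
-4.37 -11.4 2.31 tw 0.01
0.3036889187093038
```

Call:
play_rows --moves '[-0.5, -1.3, 0, 0, -1, -2.7, 0, 0, -1.6, -4.1, 0, 0, -2.1, -5.5, 0, 0, -2.6, -6.9, 0, 0, -3.2, -8.3, 0, 0, -3.7, -9.7, 0, 0, -4.2, -11, 0, 0, -4.37, -11.4, 0, 0, -4.37, -11.4, 0, 0]'

```text
t: 15.82
tool_pos: [0.4937, 0.3594, 0.1484]
ee_rot: [3.14, -0.067, 0.0]
ft_force: [-0.1, -0.4, -0.7]
width: 0.305
gripper_force: 60.3
```

Run:
```python
from h import *
im,c=snap('wrist','w5.png');b,d=snap('top','t5.png');np.save('w5.npy',c,allow_pickle=True);np.save('top.npy',d,allow_pickle=True)
cv2.imwrite('pics/w5b.png',np.hstack([im,cv2.resize(b[130:280,90:203],(288,384))])[:,:,::-1])
print(w2px(c,[.495,.359,.06]),w2px(c,[.46,.187,.085]),w2px(c,[.62,.205,.05]));s=get_state();print(s['width'],s['tool_pos'])
```

```text
[256.22025171 185.73402053] [484.68270494 229.60332723] [460.98891444   7.41118834]
0.30660440498472147 [0.49454356 0.35786704 0.1481745 ]
```

View pics/w5b.png

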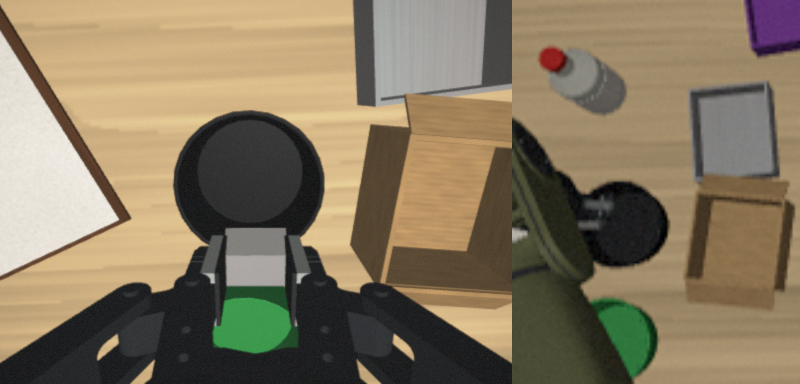

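The nut is held. The black tub's mouth is centred at (249,182), about where predicted, so I'm lowering and releasing.

Call:
play_rows --moves '[0.05, -0.1, 1, 0, 0.05, -0.1, 2, 0, 0.05, -0.1, 2.8, 0, 0.05, -0.1, 3.1, 0, 0.05, -0.1, 3.1, 0]'

```text
t: 16.55
tool_pos: [0.4966, 0.3617, 0.0237]
ee_rot: [3.14, -0.073, -0.002]
ft_force: [0.1, 0.3, -1.8]
width: 0.31
gripper_force: 60.3
```

Call:
play_rows --moves '[0, 0, 0, 0, 0, 0, 0, 0, 0, 0, 0, 0, 0, 0, -1, 0, 0, 0, -2.2, 0, 0, 0, -3.2, 0]' --hand 0.45

```text
t: 17.3
tool_pos: [0.4967, 0.3632, 0.1545]
ee_rot: [-3.14, 0.07, -0.003]
ft_force: [-0.1, 0.1, 0.8]
width: 0.552
gripper_force: 0.0
```

Run:
```python
from h import *
c=np.load('w4.npy',allow_pickle=True).item()
f=lambda u,v,z:px2w(c,170+u/4,40+v/3.75,z).round(4)
# chock corners clockwise from TL
P=[f(u,v,.026) for u,v in((282,350),(410,340),(417,413),(288,427))];print(P)
print(f(350,383,.026),f(325,385,.026))
go((.625,-.078,.15,86),(.625,-.078,-.009,86))
```

```text
[array([ 0.6265, -0.0602,  0.026 ]), array([ 0.6282, -0.1063,  0.026 ]), array([ 0.6  , -0.108,  0.026]), array([ 0.5967, -0.0606,  0.026 ])]
[ 0.6128 -0.0841  0.026 ] [ 0.6124 -0.075   0.026 ]
pos [0.4967 0.3632 0.1545] yaw -2.6 q6 2.16
3.7 10.88 0.11 tw -17.71
3.7 10.88 4.09 tw -17.71
```

Run:
```python
from h import *
go((.6125,-.08,.15,93),(.6125,-.08,-.008,93))
```

```text
pos [0.4967 0.3632 0.1545] yaw -2.6 q6 2.16
3.39 10.94 0.11 tw -19.11
3.39 10.94 4.06 tw -19.11
```

Call:
play_rows --moves '[0.4, 1.3, 0, -2, 0.8, 2.6, 0, -4, 1.2, 3.9, 0, -6, 1.6, 5.2, 0, -8, 2, 6.5, 0, -10, 2.4, 7.8, 0, -12, 2.8, 9.1, 0, -14, 3.2, 10.3, 0, -16, 3.39, 10.94, 0, -18, 3.39, 10.94, 0, -19.1]'

```text
t: 18.55
tool_pos: [0.6127, -0.0826, 0.1525]
ee_rot: [2.163, 2.278, 0.0]
ft_force: [0.2, 0.9, -0.2]
width: 0.547
gripper_force: 0.0
```

Run:
```python
from h import *
go((.6125,-.08,-.008,93))
im,c=snap('wrist','w6.png');np.save('w6.npy',c,allow_pickle=True)
```

```text
pos [ 0.6127 -0.0826  0.1525] yaw 93.0 q6 -0.27
0.06 -0.0 4.01 tw -0.01
```

View pics/w6.png

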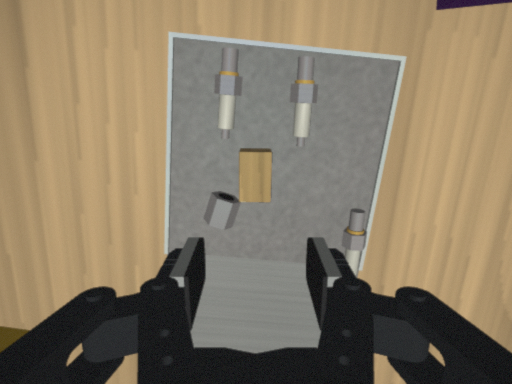

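The chock (255,177) is aligned between the fingers. Hexagons are at (228,85), (304,92) and (354,238), and nut1 is at (222,210); nothing else is on the tray. Gripping the chock.

Call:
play_rows --moves '[0, 0, 1.2, 0, 0, 0, 2.4, 0, 0, 0, 3.4, 0, 0, 0, 4, 0, 0, 0, 4, 0]'

```text
t: 19.23
tool_pos: [0.6101, -0.0795, -0.0103]
ee_rot: [-2.161, -2.274, 0.004]
ft_force: [-0.7, 0.3, 0.7]
width: 0.549
gripper_force: 0.0
```

Call:
play_rows --moves '[0, 0, 0, 0, 0, 0, 0, 0, 0, 0, 0, 0, 0, 0, 0, 0, 0, 0, -1, 0, 0, 0, -2.5, 0, 0, 0, -4, 0, 0, 0, -4.5, 0]' --hand 1

```text
t: 20.23
tool_pos: [0.6145, -0.0809, 0.1776]
ee_rot: [2.159, 2.272, 0.007]
ft_force: [-0.4, 0.1, -0.8]
width: 0.312
gripper_force: 59.1
```

Run:
```python
from h import *
go((.46,.188,.17,93),(.46,.188,.06,93))
c=np.load('w6.npy',allow_pickle=True).item()
for n,u,v,z in(('B',228,84,.025),('B thread',230,50,.012),('B term',226,134,.012),('A',303.5,91,.025),('A th',305,58,.012),('A term',301,143,.012),('C',354,237,.025),('C th',357,212,.012),('n1',223,210,.03),('n1l',206,206,.015)): print(n,px2w(c,u,v,z).round(4))
```

```text
pos [ 0.6145 -0.0809  0.1776] yaw 92.9 q6 -0.27
6.91 -3.51 0.19 tw -0.02
6.91 -3.51 2.94 tw -0.02
B [ 0.5853 -0.0026  0.025 ]
B thread [0.5852 0.0259 0.012 ]
B term [ 0.5838 -0.0464  0.012 ]
A [ 0.6502 -0.0049  0.025 ]
A th [0.6508 0.0229 0.012 ]
A term [ 0.6541 -0.0511  0.012 ]
C [ 0.712  -0.1378  0.025 ]
C th [ 0.7159 -0.1164  0.012 ]
n1 [ 0.5844 -0.1148  0.03  ]
n1l [ 0.5664 -0.1169  0.015 ]
```

Call:
play_rows --moves '[1.3, -0.7, 0, 0, 2.6, -1.4, 0, 0, 3.9, -2.1, 0, 0, 5.2, -2.8, 0, 0, 6.4, -3.3, 0, 0, 6.91, -3.51, 0.5, 0, 6.91, -3.51, 1.8, 0, 6.91, -3.51, 3, 0, 6.91, -3.51, 3.6, 0, 6.91, -3.51, 3.6, 0]'

```text
t: 21.48
tool_pos: [0.4546, 0.1875, 0.0245]
ee_rot: [-2.161, -2.275, 0.01]
ft_force: [0.1, -0.1, -0.8]
width: 0.317
gripper_force: 59.2
```

Call:
play_rows --moves '[0, 0, 0, 0, 0, 0, 0, 0, 0, 0, 0, 0, 0, 0, -1, 0, 0, 0, -2.4, 0, 0, 0, -3.2, 0]' --hand 0.45

```text
t: 22.22
tool_pos: [0.4594, 0.1889, 0.1602]
ee_rot: [2.162, 2.275, 0.007]
ft_force: [-0.1, 0.5, 0.9]
width: 0.553
gripper_force: 0.0
```

Run:
```python
from h import *
go((.585,-.003,.16,89),(.585,-.003,-.009,89))
```

```text
pos [0.4594 0.1889 0.1602] yaw 92.9 q6 0.23
-4.95 2.89 0.0 tw 0.79
-4.95 2.89 4.23 tw 0.79
```

Call:
play_rows --moves '[-1.3, 0.7, 0, 0.3, -2.6, 1.4, 0, 0.6, -3.9, 2.2, 0, 0.8, -4.95, 2.89, 0, 0.8, -4.95, 2.89, 1.3, 0.8, -4.95, 2.89, 2.6, 0.8, -4.95, 2.89, 3.6, 0.8, -4.95, 2.89, 4.28, 0.8, -4.95, 2.89, 4.28, 0.8]'

```text
t: 23.35
tool_pos: [0.5813, -0.0032, -0.0173]
ee_rot: [-2.24, -2.198, 0.005]
ft_force: [0.3, -1.0, 0.0]
width: 0.549
gripper_force: 0.0
```

Call:
play_rows --moves '[0, 0, 0, 0, 0, 0, 0, 0, 0, 0, 0, 0, 0, 0, 0, 0, 0, 0, -1, 0, 0, 0, -2.5, 0, 0, 0, -4, 0, 0, 0, -4, 0]' --hand 1

```text
t: 24.35
tool_pos: [0.5877, -0.0037, 0.1526]
ee_rot: [2.235, 2.193, 0.013]
ft_force: [-0.9, 0.3, -0.4]
width: 0.211
gripper_force: 50.7
```

Run:
```python
from h import *
go((.6,.212,.15,89),(.6,.212,.015,89))
```

```text
pos [ 0.5877 -0.0037  0.1526] yaw 88.9 q6 -0.08
5.4 0.21 0.06 tw -0.01
5.4 0.21 3.44 tw -0.01
```

Call:
play_rows --moves '[1.3, 0.1, 0, 0, 2.6, 0.2, 0, 0, 3.9, 0.3, 0, 0, 5, 0.4, 0, 0, 5.4, 0.45, 1, 0, 5.4, 0.45, 2.3, 0, 5.4, 0.45, 3.3, 0, 5.4, 0.45, 3.7, 0, 5.4, 0.45, 3.7, 0]'

```text
t: 25.48
tool_pos: [0.6044, 0.2119, -0.0046]
ee_rot: [-2.241, -2.199, 0.004]
ft_force: [0.8, 0.1, 0.1]
width: 0.21
gripper_force: 50.7
```

Call:
play_rows --moves '[0, 0, 0, 0, 0, 0, 0, 0, 0, 0, 0, 0, 0, 0, -1, 0, 0, 0, -2.4, 0, 0, 0, -3.7, 0]' --hand 0.55

```text
t: 26.22
tool_pos: [0.6055, 0.2123, 0.1472]
ee_rot: [2.242, 2.2, 0.002]
ft_force: [0.9, -0.6, 1.3]
width: 0.448
gripper_force: 0.0
```

Run:
```python
from h import *
go((.651,-.005,.15,93),(.651,-.005,-.011,93))
```

```text
pos [0.6055 0.2123 0.1472] yaw 88.9 q6 0.27
-5.41 1.24 -0.07 tw -0.81
-5.41 1.24 3.95 tw -0.81
```

Call:
play_rows --moves '[-1.3, 0.3, 0, -0.2, -2.6, 0.6, 0, -0.4, -3.9, 0.9, 0, -0.6, -5.1, 1.2, 0, -0.75, -5.41, 1.24, 1, -0.75, -5.41, 1.24, 2.3, -0.75, -5.41, 1.24, 3.4, -0.75, -5.41, 1.24, 3.95, -0.75, -5.41, 1.24, 3.95, -0.75]' --hand 0.45

```text
t: 27.35
tool_pos: [0.6499, -0.0049, -0.0145]
ee_rot: [-2.167, -2.271, 0.003]
ft_force: [-0.3, -0.4, -0.5]
width: 0.553
gripper_force: 0.0
```

Call:
play_rows --moves '[0, 0, 0, 0, 0, 0, 0, 0, 0, 0, 0, 0, 0, 0, 0, 0, 0, 0, -1, 0, 0, 0, -2.5, 0, 0, 0, -4, 0, 0, 0, -4, 0]' --hand 1

```text
t: 28.35
tool_pos: [0.6554, -0.0054, 0.1553]
ee_rot: [2.161, 2.265, 0.014]
ft_force: [0.8, 0.2, -0.8]
width: 0.175
gripper_force: 50.8
```

Run:
```python
from h import *
go((.64,.212,.15,91),(.64,.212,.01,91))
```

```text
pos [ 0.6554 -0.0054  0.1553] yaw 92.7 q6 -0.14
5.45 -0.13 0.13 tw 0.34
5.45 -0.13 3.63 tw 0.34
```

Call:
play_rows --moves '[1.3, 0, 0, 0.1, 2.6, 0, 0, 0.2, 3.9, -0.1, 0, 0.3, 5, -0.13, 0, 0.3, 5.45, -0.13, 1, 0.3, 5.45, -0.13, 2.3, 0.3, 5.45, -0.13, 3.2, 0.3, 5.45, -0.13, 3.5, 0.3, 5.45, -0.13, 3.5, 0.3]'

```text
t: 29.48
tool_pos: [0.635, 0.2123, 0.006]
ee_rot: [-2.198, -2.243, 0.002]
ft_force: [0.7, 0.2, 0.1]
width: 0.178
gripper_force: 50.8
```

Call:
play_rows --moves '[0, 0, 0, 0, 0, 0, 0, 0, 0, 0, 0, 0, 0, 0, -1, 0, 0, 0, -2.4, 0, 0, 0, -3.7, 0]' --hand 0.55

```text
t: 30.22
tool_pos: [0.6357, 0.2125, 0.1571]
ee_rot: [2.198, 2.244, 0.001]
ft_force: [1.2, 0.9, 0.0]
width: 0.454
gripper_force: 0.0
```

Run:
```python
from h import *
go((.715,-.138,.15,88),(.715,-.138,-.012,88))
im,c=snap('wrist','w7.png');np.save('w7.npy',c,allow_pickle=True);print(get_state()['t'])
```

```text
pos [0.6357 0.2125 0.1571] yaw 91.2 q6 0.22
-8.8 1.8 0.18 tw 0.63
-8.8 1.8 4.23 tw 0.63
30.275
```

View pics/w7.png

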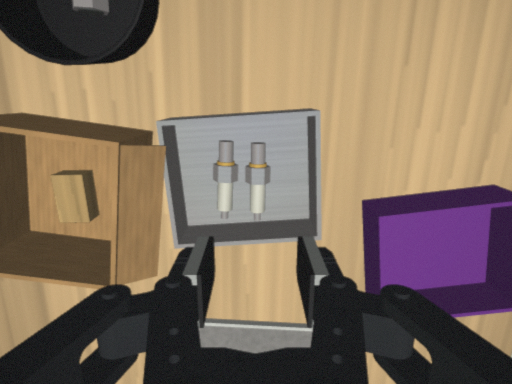

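The view shows both plugs flat in the steel bin (225,180 and 258,180), the chock in the carton (75,195) and the nut in the tub (90,5). Next is the third plug.

Call:
play_rows --moves '[-1.4, 0.3, 0, 0.2, -2.8, 0.6, 0, 0.2, -4.2, 0.9, 0, 0.2, -5.6, 1.2, 0, 0.2, -7, 1.5, 0, 0.2, -8.3, 1.7, 0, 0.2, -8.8, 1.77, 0.8, 0.2, -8.8, 1.77, 2.1, 0.2, -8.8, 1.77, 3.2, 0.2, -8.8, 1.77, 3.6, 0.2]'

```text
t: 31.52
tool_pos: [0.7111, -0.1375, 0.0069]
ee_rot: [-2.215, -2.221, 0.005]
ft_force: [-0.2, -0.2, -0.2]
width: 0.448
gripper_force: 0.0
```

Run:
```python
from h import *
go((.714,-.138,-.012,90))
```

```text
pos [ 0.7111 -0.1375  0.0069] yaw 90.2 q6 -0.27
-0.01 0.07 0.47 tw 0.03
```

Call:
play_rows --moves '[0, 0, 0.3, 0, 0, 0, 0.5, 0, 0, 0, 0.5, 0]'

```text
t: 31.9
tool_pos: [0.7143, -0.138, -0.0083]
ee_rot: [2.217, 2.224, 0.001]
ft_force: [-0.1, -0.0, 0.9]
width: 0.451
gripper_force: 0.0
```

Call:
play_rows --moves '[0, 0, 0, 0, 0, 0, 0, 0, 0, 0, 0, 0, 0, 0, 0, 0, 0, 0, -1, 0, 0, 0, -2.5, 0, 0, 0, -4, 0, 0, 0, -4, 0]' --hand 1

```text
t: 32.9
tool_pos: [0.7173, -0.139, 0.1588]
ee_rot: [2.21, 2.217, 0.01]
ft_force: [-0.3, 0.1, -0.7]
width: 0.136
gripper_force: 50.7
```

Run:
```python
from h import *
go((.625,.212,.15,90),(.625,.212,.03,90))
```

```text
pos [ 0.7173 -0.139   0.1588] yaw 90.2 q6 -0.27
8.78 -2.28 0.22 tw 0.04
8.78 -2.28 3.22 tw 0.04
```

Call:
play_rows --moves '[1.4, -0.4, 0, 0, 2.8, -0.8, 0, 0, 4.2, -1.1, 0, 0, 5.6, -1.5, 0, 0, 7, -1.9, 0, 0, 8.2, -2.2, 0, 0, 8.78, -2.28, 1, 0, 8.78, -2.28, 2.2, 0, 8.78, -2.28, 3.2, 0, 8.78, -2.28, 3.4, 0]'

```text
t: 34.15
tool_pos: [0.6203, 0.2124, 0.0124]
ee_rot: [-2.217, -2.225, 0.005]
ft_force: [1.1, -2.1, 12.4]
width: 0.133
gripper_force: 55.2
```

Call:
play_rows --moves '[0, 0, 0, 0, 0, 0, 0, 0, 0, 0, 0, 0, 0, 0, -1, 0, 0, 0, -2.4, 0, 0, 0, -3.7, 0]' --hand 0.55

```text
t: 34.9
tool_pos: [0.6211, 0.2129, 0.1646]
ee_rot: [2.218, 2.225, 0.0]
ft_force: [0.8, 0.1, 0.3]
width: 0.452
gripper_force: 0.0
```

Run:
```python
from h import *
# nut1 from w4: top flat corners in crop, z=.030
c=np.load('w4.npy',allow_pickle=True).item();f=lambda u,v,z:px2w(c,170+u/4,40+v/3.75,z)
im,c7=snap('wrist','w8.png');b,d=snap('top','t8.png')
print(f(452,459,.03).round(4))
a=f(425,440,.03);e=f(490,452,.03);print('axis deg',np.degrees(np.arctan2(*(e-a)[[1,0]])))
go((.583,-.118,.16,-17),(.583,-.118,-.011,-17))
s=b[150:250,100:300];cv2.imwrite('pics/f8.png',np.vstack([im[60:270],cv2.resize(s,(512,256))])[:,:,::-1])
```

```text
[ 0.5821 -0.12    0.03  ]
axis deg -103.83600225087365
pos [0.6257 0.2141 0.1722] yaw 90.2 q6 0.25
-8.3 -1.09 0.3 tw 21.44
-8.3 -1.09 4.58 tw 21.44
```

View pics/f8.png

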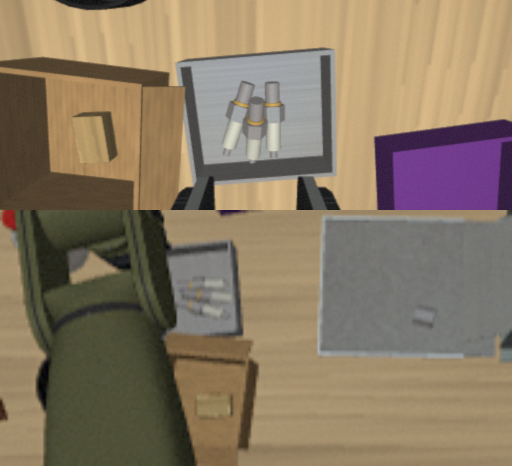

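All three plugs are inside the bin. Only nut1 remains on the tray.

Run:
```python
from h import *
d=np.load('top.npy',allow_pickle=True).item();print(px2w(d,100+425*200/512,150+106*100/256,.03).round(4))
go((.583,-.118,.15,-14))
```

```text
[ 0.5781 -0.1211  0.03  ]
pos [0.6257 0.2141 0.1722] yaw 90.2 q6 0.25
-8.3 -1.09 0.55 tw 20.84
```

Call:
play_rows --moves '[-0.9, -0.1, 0, 2, -1.8, -0.2, 0, 4, -2.7, -0.3, 0, 6, -3.6, -0.4, 0, 8, -4.5, -0.5, 0, 10, -5.4, -0.6, 0, 12, -6.3, -0.8, 0, 14, -7.2, -0.9, 0, 16, -8, -1, 0, 18, -8.3, -1.09, 0, 20]'

```text
t: 36.25
tool_pos: [0.578, -0.1208, 0.1621]
ee_rot: [-3.129, 0.281, 0.001]
ft_force: [1.1, 0.1, -0.2]
width: 0.45
gripper_force: 0.0
```

Run:
```python
from h import *
go((.583,-.118,.08,-14),(.583,-.118,-.010,-14))
im,c=snap('wrist','w9.png')
q=w2px(c,[.583,-.118,.03]);print(q)
g=cv2.cvtColor(im,cv2.COLOR_RGB2GRAY).astype(int)
u,v=q.round().astype(int)
h=im[v-40:v+40,u-40:u+40];hg=g[v-40:v+40,u-40:u+40]
m=(hg>np.median(hg)+12);ys,xs=np.nonzero(m);print('bright',len(xs),xs.mean()+u-40,ys.mean()+v-40,cv2.minAreaRect(np.c_[xs,ys].astype(np.float32)))
np.set_printoptions(linewidth=250);print(hg[::4,::4])
```

```text
pos [ 0.578  -0.1208  0.1621] yaw -10.3 q6 1.45
0.11 -0.09 2.05 tw 0.75
0.11 -0.09 4.3 tw 0.75
[251.90412183 170.13344374]
bright 400 253.26 170.99 ((41.45050048828125, 40.99504852294922), (28.159555435180664, 14.42803955078125), 5.710592269897461)
[[134 134 131 133 138 135 138 142 136 137 129 132 135 141 135 141 136 136 139 138]
 [137 134 137 133 137 138 143 136 135 135 135 138 137 134 134 138 136 139 140 141]
 [134 134 134 135 137 141 135 129 134 136 136 138 136 139 135 141 138 142 133 135]
 [133 135 131 134 137 143 138 134 136 138 138 133 138 138 134 140 134 134 138 137]
 [135 135 130 131 135 138 131 136 142 135 142 137 136 137 134 139 141 134 137 142]
 [132 138 137 132 133 133 134 139 140 141 139 139 136 139 134 135 144 136 132 138]
 [137 131 133 134 131 133 129 134 114 112 112 115 118 120 126 136 138 136 141 140]
 [133 127 132 136 136 139 136 113 116 110 113 114 114 114 114 139 138 138 138 137]
 [132 130 135 138 130 138 137 124 130 123 118 114 112 112 113 135 134 136 137 136]
 [138 134 138 137 129 134 136 149 156 155 155 154 153 150 150 138 134 136 134 135]
 [138 132 135 134 132 134 135 151 155 153 154 155 156 152 142 140 132 139 136 134]
 [137 138 131 130 134 134 138 154 154 155 152 152 152 151 139 139 137 139 136 139]
 [135 134 130 130 131 134 136 116 124 140 151 150 153 150 127 139 135 139 135 139]
 [130 133 136 133 136 135 140 121 111 106 103 102 100 102 136 140 134 139 139 138]
 [134 129 130 130 135 137 138 139 136 138 138 139 135 135 137 134 136 136 137 139]
 [141 140 132 132 135 135 138 135 133 134 135 137 139 137 138 137 133 132 136 138]
 [131 138 141 137 138 135 134 135 134 133 135 135 131 136 136 138 135 137 136 140]
 [133 137 137 134 135 134 135 138 135 134 134 140 134 133 137 136 138 137 140 135]
 [134 134 137 136 128 131 131 134 135 134 138 133 132 137 134 138 139 136 145 139]
 [132 131 134 137 133 133 131 133 134 132 134 136 136 137 130 135 133 130 139 133]]
```

Call:
play_rows --moves '[0.11, -0.06, 0.5, 0.9, 0.11, -0.06, 1.6, 0.9, 0.11, -0.06, 2.8, 0.9, 0.11, -0.06, 3.8, 0.9, 0.11, -0.06, 4.3, 0.9, 0.11, -0.06, 4.3, 0.9]' --hand 0.45

```text
t: 37.05
tool_pos: [0.5823, -0.117, -0.0107]
ee_rot: [-3.117, 0.39, 0.005]
ft_force: [-0.2, 0.4, -0.1]
width: 0.548
gripper_force: 0.0
```

Call:
play_rows --moves '[0, 0, 0, 0, 0, 0, 0, 0, 0, 0, 0, 0, 0, 0, 0, 0, 0, 0, -1, 0, 0, 0, -2.5, 0, 0, 0, -4, 0, 0, 0, -4, 0]' --hand 1

```text
t: 38.05
tool_pos: [0.5875, -0.1188, 0.1586]
ee_rot: [3.115, -0.391, 0.02]
ft_force: [0.9, 0.3, -0.9]
width: 0.306
gripper_force: 59.2
```

Run:
```python
from h import *
go((.497,.362,.15,-14),(.497,.362,.035,-14))
```

```text
pos [ 0.5875 -0.1188  0.1586] yaw -14.3 q6 1.53
-5.17 -11.09 0.21 tw -0.06
-5.17 -11.09 3.09 tw -0.06
```

Call:
play_rows --moves '[-0.6, -1.3, 0, 0, -1.2, -2.7, 0, 0, -1.9, -4.1, 0, 0, -2.6, -5.5, 0, 0, -3.2, -6.9, 0, 0, -3.8, -8.3, 0, 0, -4.5, -9.6, 0, 0, -5, -10.7, 0, 0, -5.17, -11.1, 0, 0, -5.17, -11.1, 0.5, 0]'

```text
t: 39.3
tool_pos: [0.4937, 0.3647, 0.1312]
ee_rot: [-3.116, 0.389, -0.004]
ft_force: [0.4, -0.4, -1.1]
width: 0.305
gripper_force: 59.3
```

Call:
play_rows --moves '[0, 0, 1, 0, 0, 0, 2, 0, 0, 0, 2.4, 0, 0, 0, 2.4, 0]'

```text
t: 39.8
tool_pos: [0.4921, 0.362, 0.0328]
ee_rot: [3.114, -0.393, -0.005]
ft_force: [1.2, 0.1, -0.4]
width: 0.303
gripper_force: 59.3
```

Call:
play_rows --moves '[0, 0, 0, 0, 0, 0, 0, 0, 0, 0, 0, 0, 0, 0, -1, 0, 0, 0, -2.4, 0, -0.5, 1.5, -3.8, 0, -1, 3, -5, 0, -1, 3, -5, 0]' --hand 0.45

```text
t: 40.8
tool_pos: [0.4242, 0.2566, 0.238]
ee_rot: [-3.115, 0.391, -0.006]
ft_force: [0.9, -0.4, 0.2]
width: 0.549
gripper_force: 0.0
```

Run:
```python
from h import *
print(get_state()['tool_pos'])
im,c=snap('wrist','w10.png');b,d=snap('top','t10.png');e,f=snap('side','s10.png')
cv2.imwrite('pics/f10.png',np.hstack([np.vstack([cv2.resize(im,(380,285)),cv2.resize(b[130:290,80:400],(380,285))]),cv2.resize(e[90:380,100:340],(410,570))])[:,:,::-1])
```

```text
[0.42424791 0.25657805 0.23802592]
```

View pics/f10.png

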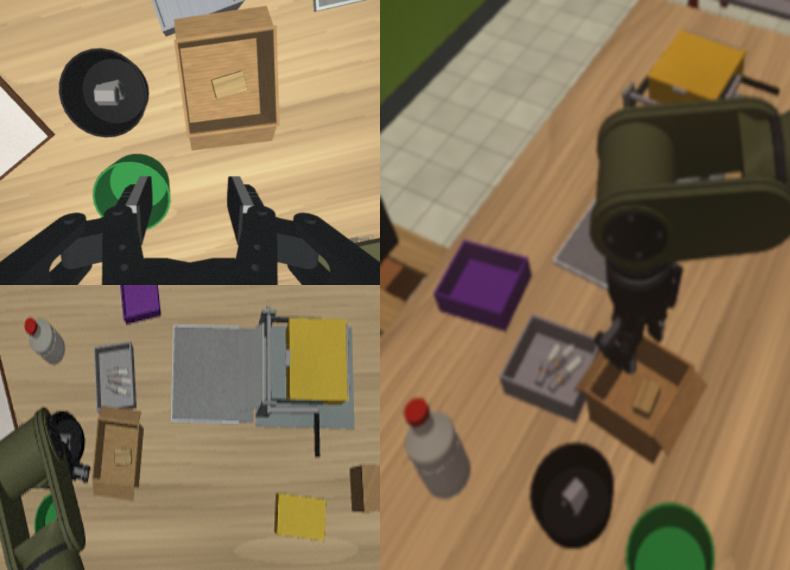

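The tray is empty, both nuts are in the black tub, the three plugs are in the steel bin and the chock is in the carton. The box is upright and shut, and the bystanders haven't moved. I'll let it settle briefly, then hand in.

Call:
play_rows --moves '[0, 0, 0, 0, 0, 0, 0, 0, 0, 0, 0, 0, 0, 0, 0, 0, 0, 0, 0, 0, 0, 0, 0, 0]'

```text
t: 41.7
tool_pos: [0.4246, 0.2574, 0.2348]
ee_rot: [3.117, -0.392, -0.0]
ft_force: [0.0, 0.3, 0.4]
width: 0.554
gripper_force: 0.0
```

Run:
```python
from h import *
im=snapshot('side');a=cv2.imread('pics/s10.png')[:,:,::-1]
print(np.abs(im.astype(int)-a)[250:,:].max(2).__gt__(40).sum())
print(finish_job())
```

```text
64
the job is handed in; nothing more can be done
None
```

I handed the job in at about 42 s: the flip box was emptied and set back upright with its lid shut. The three plugs are in the steel bin, both nuts in the black tub (one may be resting on the other) and the one chock in the carton; the bystanders weren't touched, and the hand-in returned no verdict.

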